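# Teapot off the warmer, dial down to keep-warm

### The job

Lift the cast iron teapot off the warmer by its overhead handle and set it down gently, upright, in the middle of the round trivet. With the pot standing there, turn the warmer's dial down to the keep-warm mark (the tick with the solid triangle). Keep the pot upright on the way, never let it drop, and leave everything else on the counter where it stands.

Things in the scene. Friction and masses are not known exactly. Their poses are not given: they have to be found in the camera images.
- pot: Black cast iron teapot, about 0.8 kg, rigid in one piece (lid and handle fixed). Origin: centre of its underside; z up, x towards the spout. Foot 92 mm across, belly 132 mm across, lid knob's top 110 mm up, spout tip 97 mm from the axis and 87 mm up. Starts on the warmer's hot plate, spout away from the panel, turned up to 35 degrees either way.
- pot_grip (a point): Centre of the straight top bar of the teapot's handle, 158 mm above the pot's underside on its axis; same axes as the pot. The bar is round, 10 mm thick, straight for 60 mm along the pot's x; 43 mm of free space below it, down to the lid knob.
- warmer: Fixed white electric warmer. Origin: on the counter under the hot plate's centre; z up; its -x side (the panel side) faces the robot's right and a little away. Casing 170 x 170 mm; round hot plate 140 mm across, top 84 mm up; in front of it (x -85 to -179 mm) a panel 170 mm wide slopes down to -x at 35 degrees from horizontal (76 to 10 mm high).
- dial (a joint): Angle of the dial on the sloping panel, rad: 0 (off) to 4.71, growing clockwise seen facing the panel; stays where left. Ticks every 30 degrees (0.524 rad), from 0 (lower left, half past seven) to 4.71 (lower right). Keep-warm is at 1.571 (fourth tick, up and to the left). Starts above it, between 2.2 and 2.95.
- dial_grip (a point): Grip point on the dial's axis, 34 mm out from the panel face. Turns with the dial: z out of the panel (leaning 35 degrees from vertical, to the robot's right), x along the pointer. Black disc 56 mm across, 8 mm thick, carrying a bar grip 14 mm wide (y), 60 mm long (x -25 to +35 mm); the bar's top is 7 mm above this point, the disc 23 mm below. White line on the long end: the pointer.
- keep_warm_mark (a point): Centre of the solid black triangle on the panel face, 52 mm from the dial's axis, that marks keep-warm; the dial is right when its pointer points at it. Axes: z out of the panel, x up the slope.
- trivet: Fixed round cork trivet with a pale wooden face, 150 mm across and 12 mm thick, to the left or the right of the warmer. Origin: centre of its underside.
- board: Fixed dark wooden board, 170 x 90 x 12 mm, with the three tasting cups in a row, on the warmer's other side. Origin: centre of its underside.
- cup0: Brown tasting cup on the board, 52 mm across, 50 mm high; leave alone. Origin: centre of its underside.
- cup1: Like cup0, the middle one of the row.
- cup2: Like cup0.
- canister: Steel tea canister with a paper label, 68 mm across, 100 mm high, at the back to the side of the warmer; leave alone. Origin: centre of its underside.
- pitcher: Steel milk pitcher with a handle, 72 mm across, 90 mm high, at the back to the side of the warmer; leave alone. Origin: centre of its underside.
- tumbler: Green glass tumbler, 60 mm across, 75 mm high, near the robot on the left; leave alone. Origin: centre of its underside.
- spoon: Wooden tea spoon, 150 mm long, lying near the robot on the right; leave alone. Origin: on the counter under its middle.
There are look-alikes about, which are no part of the job. What is shaped like the pot but pink is not meant. Several things look just like the trivet: the one meant starts farthest to the robot's right.

How it is judged:
By the outcome, as a careful person would: the job done as asked, in the order asked, and still so for the second after the job is handed in, with the robot touching nothing.
It also fails if it takes over 61 s, if anything falls off the work surface, if the arm or the gripper's body presses on something with over 40 N, if the wrist force passes 120 N, or if a joint passes its speed limit or range.

### The arm

A 7-joint arm with a two-finger parallel gripper is mounted at the origin on the work surface. World frame = base frame: x ahead of the robot, y to its left, z up, the work surface at z = 0. Lengths are in m, angles in rad, forces in N, time in s.
With the tool pointing down it reaches from about 0.425 to 0.875 m from the base axis. Payload 4.7 kg.
Tool frame: the origin (TCP) lies midway between the tips of the shut fingers; the grasp point (between the pads) lies 19 mm behind it; z points along the fingers, y is the line along which they close (so a half turn about z gives the same grasp; the last joint's range is limited). The gripper opens to 87 mm and grips with 3 to 60 N. Pads are 19 mm wide; open, the fingers measure 117 mm over their backs; the gripper's body (75 mm by 190 mm) begins 51 mm behind the grasp point.
Start: joints at [1.329, 0.321, -0.07, 1.45, 0.023, 1.371, -0.057], TCP at [0.164, -0.629, 0.194] pointing down, gripper open.
Joint ranges: [-2.86, 2.86], [-0.3, 2.09], [-1.38, 1.24], [0.06, 2.45], [-1.56, 4.7], [0.09, 2.05], [-2.69, 2.69]. Speed limits (rad/s): [2.57, 2.57, 3.14, 3.14, 3.14, 3.14, 3.14].

### API

Orientations are given as a rotation vector (axis times angle).
In Python, from bench import ctrl gives the robot as it stands. The module is installed in compiled form; this text tells all that it offers.
- The arm moves only by the tool carry_out, never from a script. Its argument "steps" is a list of rows, each a list of 7 numbers: the turn, a rotation vector about the world's x, y, z in degrees, then the shift along the world's x, y, z in cm, then the opening, from 0 (shut) to 1 (fully open). A call has 1 to 12 rows; each row is the pose to reach, as a shift and turn from the pose commanded when the call began; what a row does not reach only later rows make up. A row lasts 1/10 s, in which the tool goes at most 50 mm and 8.59 degrees, less where a joint would pass 70% of its speed; a pose out of reach is approached as far as the arm can. A call with a gripper value outside its range is refused whole. The fingers move at their own pace and stop on an object; "squeeze" is the grip in N (left out, the last holds). Time passes only in rows, so rows that repeat a pose let the fingers close. It gives the time, the measured TCP pose, the force, the opening and the grip force at its end, in the units of the state.
- ctrl.get_state(): the state, without advancing time (a new reading comes with each control period).
- ctrl.get_image(name): name is "scene" or "top" or "wrist"; returns a dict with "pixels" (420x560x3 uint8, red, green, blue), "camera_matrix" (3x3 intrinsics, pixels), "cam_to_world" (4x4, takes a point from camera to world coordinates); the wrist camera has in their place "T_tool_cam" (4x4, takes a point from camera to tool coordinates, whose origin is the TCP and whose axes are the flange's). Camera axes: x right, y down, z forward; pixel columns grow to the right and rows downward; lengths in m; the calibration is good to about 2 mm. The wrist camera is an equidistant fisheye: a pixel r from the principal point sees the ray r / f radians off the axis. A picture is of the moment at which its call begins: read the wrist's pose just before it. There is no depth.
- ctrl.close_job(): hands the job in; it is judged then, once.
The state is a dict: "time": time; "joint_positions": joint angles; "qd": joint speeds; "joint_torque": joint torques, N m; "position": TCP position; "tool_rot": TCP orientation; "ft_force": force on the tool from outside, world axes, zero at the start; "torque": the same for the moment, N m; "grip_width": opening from 0.0 (shut) to 1.0 (fully open); "grip_force": force on a finger pad.
Only numpy, scipy, OpenCV 4.12 (cv2) and the standard library are available. Lean on these libraries where they do the work, as an engineer would, in place of code of your own. Each camera call takes 0.05 s, during which the arm holds its last target. There are 200 camera calls.

## Working session

There is one attempt and no reset: what is moved stays moved. The work goes in short steps, Python scripts to look and compute and a tool call to move; the robot and the scene stay as the last step left them, time stands still between calls to the robot, and variables do not carry over. Pictures are saved under pics/ and viewed, at most 10 in all, crops included, and the job is handed in when it is done.

Besides the shell and the picture viewer there is one more tool, called after "Call:" as name([rows], argument=value, ...), one row to a line, values as JSON. carry_out: Moves the arm, as the interface text tells. Its arguments: {"type":"object","properties":{"steps":{"type":"array","items":{"type":"array","items":{"type":"number"}}},"squeeze":{"type":"number"}},"required":["steps"]}

```bash
mkdir -p pics
python3 - <<'E'
from bench import ctrl
import cv2,numpy as np,pickle
s=ctrl.get_state();print(s)
for n in("scene","top"):
    i=ctrl.get_image(n);pickle.dump(i,open(n+".pkl","wb"))
    cv2.imwrite(f"pics/{n}0.png",i["pixels"][...,::-1]);print(n,i["camera_matrix"].round(1).tolist(),i["cam_to_world"].round(3).tolist())
E
```

```text
{'time': 0.0, 'joint_positions': array([ 1.32906456,  0.32185747, -0.07006962,  1.45167526,  0.02259829,
        1.37080306, -0.05688225]), 'qd': array([-1.52652149e-04,  1.56870727e-03,  7.23399992e-05, -6.44544891e-04,
       -5.71794958e-04, -1.18422328e-03, -1.40013424e-03]), 'joint_torque': array([ 9.50255926e-04, -4.91294074e+01, -4.03361712e-01, -3.12526882e+01,
       -6.37930096e-02,  4.37905372e-02,  1.61596613e-04]), 'position': array([ 0.16426706, -0.6282656 ,  0.19243894]), 'tool_rot': array([-3.11400967e+00, -4.00571415e-01,  5.49274764e-04]), 'ft_force': array([-0.89464193, -0.4705043 ,  0.18111387]), 'torque': array([ 0.0536814 ,  0.01227187, -0.01896592]), 'grip_force': 0.0, 'grip_width': 0.9986661952056092}
scene [[544.1, 0.0, 280.1], [0.0, 544.1, 209.1], [0.0, 0.0, 1.0]] [[0.839, 0.335, -0.428, 1.083], [0.543, -0.497, 0.677, -0.841], [0.014, -0.801, -0.599, 0.903], [0.0, 0.0, 0.0, 1.0]]
top [[386.7, 0.0, 278.3], [0.0, 386.7, 208.2], [0.0, 0.0, 1.0]] [[0.012, -0.996, 0.086, 0.46], [-1.0, -0.01, 0.025, -0.009], [-0.024, -0.086, -0.996, 1.127], [0.0, 0.0, 0.0, 1.0]]
```

View pics/scene0.png

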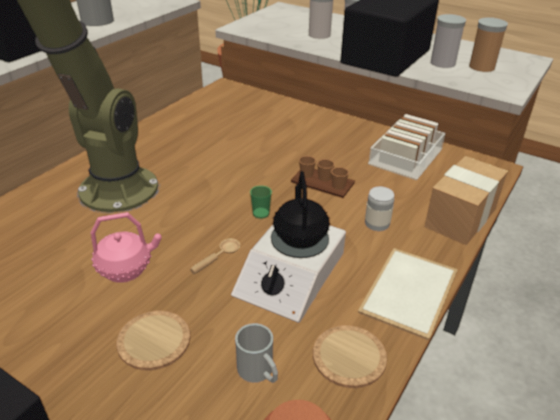

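View pics/top0.png

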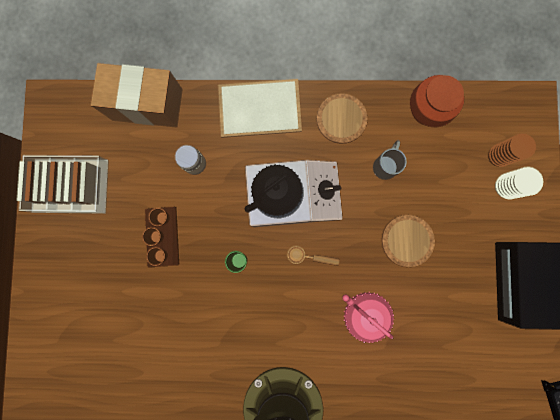

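Look-alikes: trivets at top (342,118) and (409,240). The one farthest to the robot's right (-y, larger column) is (409,240). The black pot at (275,190) is the one meant, not the pink one at (370,316). I'll confirm this in enlarged crops.

Run:
```python
import cv2,pickle
t=pickle.load(open("top.pkl","rb"))["pixels"][...,::-1];s=pickle.load(open("scene.pkl","rb"))["pixels"][...,::-1]
cv2.imwrite("pics/topc.png",cv2.resize(t[90:270,235:440],None,fx=3.333,fy=3.333,interpolation=cv2.INTER_CUBIC))
cv2.imwrite("pics/scenec.png",cv2.resize(s[165:315,230:390],None,fx=4,fy=4,interpolation=cv2.INTER_CUBIC))
```

```text
(no output)
```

View pics/topc.png

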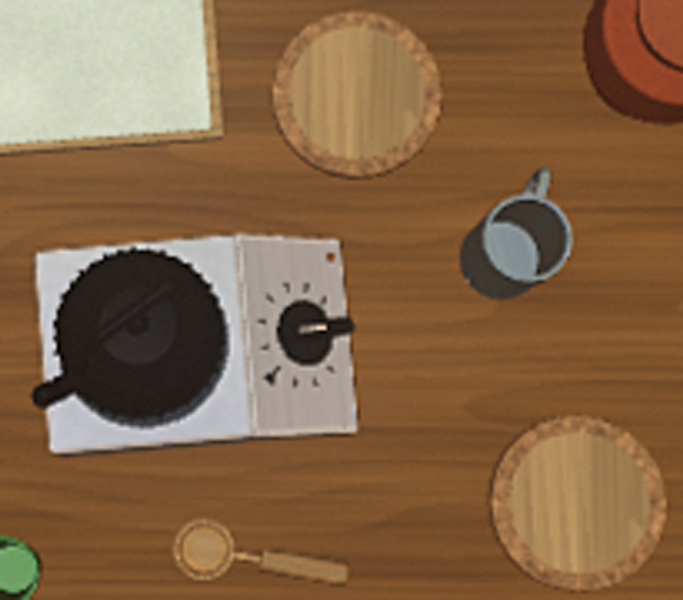

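View pics/scenec.png

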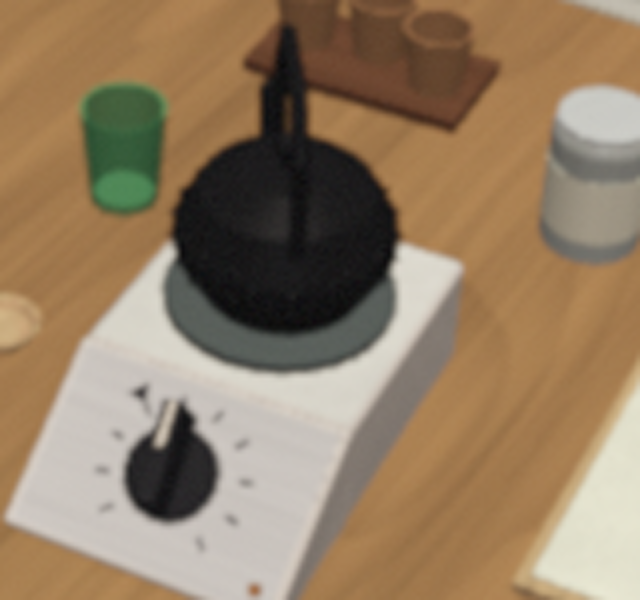

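The top crop shows the trivet meant at crop (578,503), i.e. farther right than the twin at (358,94), plus the pot at (140,330) and the dial at (305,332). The scene crop shows the triangle at (140,392), the dial centre at (170,473) and the white pointer near (166,420). Next I'll fit poses.

```bash
cat > h.py <<'E'
import numpy as np,cv2,pickle
from scipy.optimize import least_squares
from scipy.spatial.transform import Rotation as R
C={n:pickle.load(open(n+".pkl","rb")) for n in("scene","top")}
def proj(n,P):
    T=np.linalg.inv(C[n]["cam_to_world"]);q=T[:3,:3]@np.atleast_2d(P).T+T[:3,3:]
    u=C[n]["camera_matrix"]@q;return (u[:2]/u[2]).T
def ray(n,px,z):
    T=C[n]["cam_to_world"];d=T[:3,:3]@np.linalg.solve(C[n]["camera_matrix"],[*px,1]);o=T[:3,3]
    return o+d*(z-o[2])/d[2]
tc=lambda p:(np.array(p,float)+.5)/3.3333-.5+[235,90]
sc=lambda p:(np.array(p,float)+.5)/4-.5+[230,165]
def W(w,P):  # warmer -> world
    c,s=np.cos(w[2]),np.sin(w[2]);return np.atleast_2d(P)@np.array([[c,-s,0],[s,c,0],[0,0,1]]).T+[w[0],w[1],0]
E
cat > fit.py <<'E'
from h import *
a=.085
obs=[("top",tc((50,453)),(a,-a,.076)),("top",tc((36,254)),(a,a,.076)),
("top",tc((357,432)),(-.179,-a,.01)),("top",tc((340,240)),(-.179,a,.01)),("top",tc((238,237)),(-a,a,.076)),("top",tc((252,437)),(-a,-a,.076)),
("scene",sc((85,342)),(-a,-a,.076)),("scene",sc((8,520)),(-.179,-a,.01)),("scene",sc((350,437)),(-a,a,.076)),("scene",sc((462,265)),(a,a,.076))]
for flip in (1,-1):
    f=lambda w:np.concatenate([(proj(n,W(w[:3],np.array(P)*[1,flip,1]))[0]-p) for n,p,P in obs])
    r=least_squares(f,[.46,0,np.pi/2],loss="soft_l1");print(flip,r.x,r.cost);print(f(r.x).round(1).reshape(-1,2).tolist())
    if r.cost<60: w=r.x
np.save("w.npy",w)
print("yaw deg",np.degrees(w[2]))
# trivet: segmentation-free ellipse centre from crop
for nm,c in(("trivet",(578,503)),): print(nm,ray("top",tc(c),.012))
print("trivet scene",ray("scene",(154,338),.012))
# pot grip and yaw
e=[ray("top",tc(c),.158) for c in((103,333),(172,285))];print("bar",e,(e[0]+e[1])/2,np.degrees(np.arctan2(*(e[0]-e[1])[1::-1])))
g=ray("scene",sc((288,30)),.16);print("scene bar end",g)
print("plate centre",w[:2],"knob top",ray("top",tc((141,322)),.11),"belly?",ray("top",tc((138,337)),.055))
# dial
n=np.array([-np.sin(np.radians(35)),0,np.cos(np.radians(35))]);up=np.array([n[2],0,-n[0]])
for p,nme in((sc((140,392)),"scene"),(tc((270,377)),"top")):
    pass
E
python3 fit.py
```

```text
1 [ 0.63807408 -0.0039728   0.5276929 ] 536.8435998018324
[[48.0, -90.4], [-1.3, -0.6], [0.8, 0.0], [-45.3, 86.8], [-31.6, 57.9], [18.3, -32.7], [20.5, 25.2], [-2.0, 0.2], [-41.6, -47.2], [0.5, -1.4]]
-1 [0.5941582  0.01858677 1.66444557] 6.416853935660477
[[-0.5, 0.3], [-0.9, -1.3], [0.8, -0.0], [0.3, -0.3], [-0.1, -1.5], [1.2, -0.1], [-0.9, -1.5], [-2.0, 0.2], [-0.0, -1.0], [1.1, -0.8]]
yaw deg 95.36570612747114
trivet [ 0.4672768  -0.35324372  0.012     ]
trivet scene [ 0.47214487 -0.35397075  0.012     ]
bar [array([0.5905896 , 0.04733602, 0.158     ]), array([ 0.62783889, -0.00462488,  0.158     ])] [0.60921425 0.02135557 0.158     ] 125.6356643841808
scene bar end [0.51296999 0.15805251 0.16      ]
plate centre [0.5941582  0.01858677] knob top [0.6061529  0.01997914 0.11      ] belly? [0.60134038 0.02392068 0.055     ]
```

```bash
cat > fit2.py <<'E'
from h import *
w=np.load("w.npy")
# pot
def potpts(p):
    Z=.084;c,s=np.cos(p[2]),np.sin(p[2]);return lambda x,z:np.array([p[0]+c*x,p[1]+s*x,Z+z])
def f(p):
    P=potpts(p);o=[("top",tc((138,330)),P(0,.163)),("top",tc((137,320)),P(0,.110)),("scene",sc((288,27)),P(0,.163))]
    r=[proj(n,q)[0]-px for n,px,q in o]
    e=proj("top",np.array([P(.03,.16),P(-.03,.16)]));d=e[0]-e[1];d/=np.linalg.norm(d);D=np.array([103-172,333-285.]);D/=np.linalg.norm(D)
    t=proj("top",P(.09,.087))[0]-tc((45,393))
    return np.concatenate(r+[30*(d-D),t])
r=least_squares(f,[w[0],w[1],2.2]);print("pot",r.x,np.degrees(r.x[2]),f(r.x).round(1))
# dial
th=np.radians(35);n=np.array([-np.sin(th),0,np.cos(th)]);up=np.array([np.cos(th),0,np.sin(th)]);L=np.array([0,1.,0])
def D(q,ang,rad,h): # warmer-frame point ; ang=joint angle
    phi=ang-2.3562; c=np.array([-.132,0,.043])+up*q[0]+L*q[1]
    return W(w,c+rad*(np.cos(phi)*up-np.sin(phi)*L)+h*n)[0]
def g(q):
    o=[("scene",sc((140,392)),D(q,1.571,.052,0)),("top",tc((270,377)),D(q,1.571,.052,0)),
       ("scene",sc((170,476)),D(q,0,0,.008)),("top",tc((304,333)),D(q,0,0,.008))]
    return np.concatenate([proj(a,b)[0]-p for a,p,b in o])
r=least_squares(g,[0,0]);q=r.x;print("dial",q,g(q).round(1));np.save("q.npy",q)
print("axis pt",D(q,0,0,0),"grip",D(q,0,0,.034),"n",D(q,0,0,1)-D(q,0,0,0))
for a in np.arange(2.1,3.1,.1):
    print(round(a,2),[((proj("scene",D(q,a,x,.041))[0]+.5-[230,165])*4).round(0).tolist() for x in(.015,.035)],[((proj("top",D(q,a,x,.041))[0]+.5-[235,90])*3.333).round(0).tolist() for x in(.015,.035)])
E
python3 fit2.py
```

```text
pot [0.58900354 0.02092824 2.17405213] 124.56401131932628 [-1.2 -3.5 -0.2  2.7 -1.1  6.2 -0.3 -0.5 -2.4  2.1]
dial [ 7.97670316e-04 -9.91011040e-05] [ 0.3  0.6 -0.1  0.2 -0.1 -0.8  0.5 -0.1]
axis pt [ 0.60653941 -0.112175    0.04345752] grip [ 0.60836305 -0.13159115  0.07130869] n [ 0.05363652 -0.57106309  0.81915204]
2.1 [[158.0, 432.0], [164.0, 397.0]] [[320.0, 331.0], [302.0, 337.0]]
2.2 [[161.0, 433.0], [170.0, 397.0]] [[319.0, 329.0], [301.0, 333.0]]
2.3 [[163.0, 433.0], [176.0, 399.0]] [[319.0, 328.0], [300.0, 329.0]]
2.4 [[166.0, 434.0], [181.0, 401.0]] [[319.0, 326.0], [300.0, 324.0]]
2.5 [[168.0, 435.0], [187.0, 404.0]] [[319.0, 324.0], [300.0, 320.0]]
2.6 [[170.0, 437.0], [192.0, 407.0]] [[319.0, 322.0], [300.0, 316.0]]
2.7 [[172.0, 438.0], [197.0, 411.0]] [[319.0, 320.0], [300.0, 312.0]]
2.8 [[174.0, 440.0], [201.0, 415.0]] [[319.0, 319.0], [301.0, 308.0]]
2.9 [[176.0, 442.0], [205.0, 419.0]] [[320.0, 317.0], [303.0, 304.0]]
3.0 [[177.0, 444.0], [208.0, 424.0]] [[320.0, 316.0], [304.0, 301.0]]
```

```bash
sed -i 's/tc((138,330)),P(0,.163)/tc((137.5,309)),P(0,.163)/; s/("top",tc((137,320)),P(0,.110)),//' fit2.py; python3 fit2.py|head -1
```

```text
pot [0.59258126 0.02120948 2.19543883] 125.78937906331433 [-1.2  1.2  0.4  6.6  0.   0.1 -2.   1.3]
```

```bash
sed -i 's/sc((288,27)),P(0,.163)/sc((288,27)),P(.034,.163)/' fit2.py; python3 fit2.py|head -1
python3 - <<'E'
from h import *
from bench import ctrl
s=ctrl.get_state()
r=R.from_rotvec(s["tool_rot"]);print(r.as_matrix().round(3))
# grasp: tool down, y axis perpendicular to bar
E
```

```text
pot [0.59642622 0.01751308 2.19960087] 126.02784664489327 [ 0.5 -0.4 -0.3 -0.5  0.1  0.2 -0.4 -0.1]
[[ 0.967  0.253 -0.001]
 [ 0.253 -0.967  0.002]
 [-0.    -0.002 -1.   ]]
```

Call:
carry_out([
  [0,0,8,0,0,5,1],
  [0,0,16,0.5,1,10,1],
  [0,0,24,2.8,4.1,13,1],
  [0,0,32,5.5,8.2,13,1],
  [0,0,40,8.2,12.3,13,1],
  [0,0,48,10.9,16.4,13,1],
  [0,0,56,13.6,20.5,13,1],
  [0,0,64,16.4,24.6,13,1],
  [0,0,72,19.1,28.7,13,1],
  [0,0,80,21.8,32.8,13,1],
  [0,0,88,24.5,36.9,13,1],
  [0,0,96,27.2,41,13,1],
])

```text
time: 1.3
position: [0.437, -0.217, 0.3234]
tool_rot: [1.78, 2.589, -0.001]
ft_force: [1.0, -0.1, 0.3]
grip_width: 0.998
grip_force: 0.0
```

Call:
carry_out([
  [0,0,7,2.7,4,0,1],
  [0,0,15.4,5.4,8,0,1],
  [0,0,15.4,8.1,12,0,1],
  [0,0,15.4,10.8,16,0,1],
  [0,0,15.4,13.4,20,0,1],
  [0,0,15.4,15,22.4,0,1],
  [0,0,15.4,16,23.6,0,1],
  [0,0,15.4,16,23.6,0,1],
  [0,0,15.4,16,23.6,0,1],
])

```text
time: 2.2
position: [0.5961, 0.0167, 0.323]
tool_rot: [-1.424, -2.799, 0.001]
ft_force: [-0.3, 0.3, 0.7]
grip_width: 1.0
grip_force: 0.0
```

```bash
cat > wr.py <<'E'
import sys
from h import *
from bench import ctrl
s=ctrl.get_state();i=ctrl.get_image("wrist");pickle.dump((s,i),open("wrist.pkl","wb"))
cv2.imwrite(sys.argv[1],i["pixels"][...,::-1])
print(s["position"].round(4),s["tool_rot"].round(3),s["joint_positions"].round(2),s["time"]);print(R.from_rotvec(s["tool_rot"]).as_matrix().round(3))
print(i["camera_matrix"].round(1).tolist(),i["T_tool_cam"].round(3).tolist())
E
python3 wr.py pics/w1.png
```

```text
[0.5961 0.0167 0.323 ] [-1.424e+00 -2.799e+00  1.000e-03] [ 0.57  0.26 -0.8   1.35  0.18  1.61  0.42] 2.2
[[-0.589  0.808 -0.001]
 [ 0.808  0.589 -0.   ]
 [ 0.001 -0.001 -1.   ]]
[[325.2, 0.0, 284.3], [0.0, 325.2, 209.8], [0.0, 0.0, 1.0]] [[0.0, -0.969, -0.247, 0.067], [1.0, 0.0, 0.0, 0.0], [-0.0, -0.247, 0.969, -0.191], [0.0, 0.0, 0.0, 1.0]]
```

View pics/w1.png

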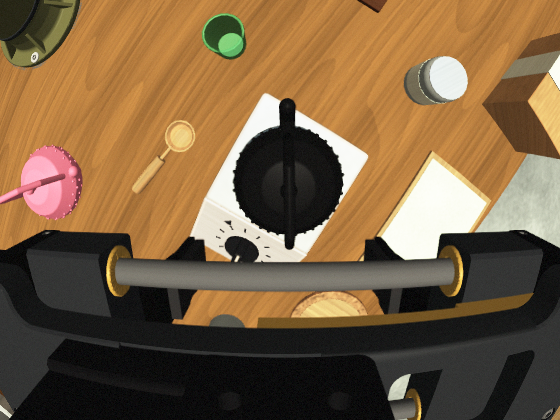

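The wrist view shows the handle bar running vertically near column 288, from about (287,130) to (290,245), centred under the gripper, with the knob near (288,190). I'll compare this with the fit.

```bash
cat >> h.py <<'E'
def wproj(P):
    s,i=pickle.load(open("wrist.pkl","rb"));T=np.eye(4);T[:3,:3]=R.from_rotvec(s["tool_rot"]).as_matrix();T[:3,3]=s["position"]
    q=(np.linalg.inv(T@i["T_tool_cam"])@np.r_[P,1])[:3];K=i["camera_matrix"]
    th=np.arctan2(np.hypot(*q[:2]),q[2]);return K[:2,2]+K[0,0]*th*q[:2]/np.hypot(*q[:2])
E
python3 - <<'E'
from h import *
p=[.5964,.0175,2.1996];d=np.array([np.cos(p[2]),np.sin(p[2])])
for x,z in((-.035,.158),(0,.158),(.035,.158),(0,.11),(.09,.087)): print(x,z,wproj(np.r_[p[:2]+x*d,.084+z]).round(1))
g=cv2.cvtColor(pickle.load(open("wrist.pkl","rb"))[1]["pixels"],cv2.COLOR_RGB2GRAY)
for r in(150,170,190,205,215,225,235,243): print(r,g[r,272:306].tolist())
E
```

```text
-0.035 0.158 [284.9 245.4]
0 0.158 [285.  207.2]
0.035 0.158 [285.  166.7]
0 0.11 [284.9 195.8]
0.09 0.087 [285.  106.9]
150 [19, 22, 22, 19, 23, 18, 17, 21, 21, 20, 17, 13, 16, 16, 13, 20, 13, 13, 14, 18, 9, 15, 19, 21, 24, 18, 21, 23, 19, 25, 24, 25, 16, 21]
170 [43, 43, 43, 47, 43, 44, 48, 47, 47, 48, 43, 19, 13, 23, 18, 23, 31, 38, 27, 20, 15, 18, 22, 41, 45, 47, 47, 49, 44, 45, 47, 42, 48, 44]
190 [38, 31, 30, 36, 32, 33, 35, 31, 20, 16, 13, 17, 14, 18, 23, 24, 31, 32, 32, 25, 18, 16, 19, 6, 9, 21, 35, 34, 37, 37, 32, 32, 33, 34]
205 [26, 23, 28, 25, 24, 29, 30, 28, 27, 27, 29, 22, 18, 22, 11, 22, 26, 33, 29, 23, 17, 21, 18, 21, 24, 30, 25, 26, 25, 28, 25, 26, 30, 23]
215 [19, 17, 20, 18, 20, 11, 18, 21, 20, 17, 18, 22, 14, 19, 20, 24, 20, 24, 27, 21, 22, 16, 20, 17, 22, 18, 21, 14, 21, 19, 15, 19, 18, 17]
225 [19, 20, 21, 21, 19, 18, 18, 17, 18, 20, 20, 14, 14, 17, 17, 21, 19, 26, 24, 20, 19, 20, 12, 16, 20, 21, 20, 19, 14, 24, 20, 17, 15, 24]
235 [216, 229, 235, 237, 226, 179, 175, 246, 248, 247, 244, 236, 127, 14, 14, 21, 26, 24, 29, 17, 21, 20, 14, 18, 101, 222, 248, 248, 248, 248, 248, 247, 247, 247]
243 [227, 226, 223, 222, 222, 224, 224, 223, 225, 231, 240, 239, 185, 13, 14, 11, 15, 10, 15, 17, 19, 9, 157, 247, 248, 247, 247, 248, 248, 248, 248, 248, 248, 248]
```

Call:
carry_out([
  [0,0,1.3,0.3,0.3,-2,1],
  [0,0,1.3,0.3,0.3,-4,1],
  [0,0,1.3,0.3,0.3,-6,1],
  [0,0,1.3,0.3,0.3,-8,1],
  [0,0,1.3,0.3,0.3,-9.5,1],
  [0,0,1.3,0.3,0.3,-10,1],
  [0,0,1.3,0.3,0.3,-10,1],
  [0,0,1.3,0.3,0.3,-10,0.5],
  [0,0,1.3,0.3,0.3,-10,0.4],
  [0,0,1.3,0.3,0.3,-10,0.35],
], squeeze=10)

```text
time: 3.25
position: [0.5999, 0.0202, 0.2244]
tool_rot: [1.392, 2.815, 0.001]
ft_force: [-0.4, 0.0, -0.9]
grip_width: 0.807
grip_force: 0.0
```

Call:
carry_out([
  [0,0,0,0,0,0,0.25],
  [0,0,0,0,0,0,0.15],
  [0,0,0,0,0,0,0],
  [0,0,0,0,0,0,0],
  [0,0,0,0,0,0,0],
  [0,0,0,0,0,0,0],
], squeeze=10)

```text
time: 3.85
position: [0.5994, 0.0201, 0.2236]
tool_rot: [1.393, 2.816, 0.0]
ft_force: [0.3, 0.3, 0.9]
grip_width: 0.265
grip_force: 0.0
```

Call:
carry_out([
  [0,0,0,0,0,0,0],
  [0,0,0,0,0,0,0],
  [0,0,0,0,0,0,0],
], squeeze=45)

```text
time: 4.15
position: [0.5994, 0.0201, 0.2236]
tool_rot: [1.393, 2.816, 0.0]
ft_force: [0.4, -0.1, -1.2]
grip_width: 0.03
grip_force: 0.0
```

```bash
python3 wr.py pics/w2.png
python3 - <<'E'
from bench import ctrl
import cv2,pickle,numpy as np
i=ctrl.get_image("scene")["pixels"][...,::-1]
w=cv2.imread("pics/w2.png")
a=cv2.resize(i[130:310,220:400],(400,400),interpolation=cv2.INTER_CUBIC)
b=cv2.resize(w[100:300,190:390],(400,400),interpolation=cv2.INTER_CUBIC)
cv2.imwrite("pics/c2.png",np.hstack([a,b]))
print(ctrl.get_state()["grip_width"],ctrl.get_state()["grip_force"])
E
```

```text
[0.5994 0.0201 0.2236] [1.393 2.816 0.   ] [ 0.57  0.29 -0.8   1.52  0.21  1.42  0.42] 4.15
[[-0.607  0.795  0.   ]
 [ 0.795  0.607  0.   ]
 [-0.     0.    -1.   ]]
[[325.2, 0.0, 284.3], [0.0, 325.2, 209.8], [0.0, 0.0, 1.0]] [[0.0, -0.969, -0.247, 0.067], [1.0, 0.0, 0.0, 0.0], [-0.0, -0.247, 0.969, -0.191], [0.0, 0.0, 0.0, 1.0]]
0.009464306811182627 0.0
```

View pics/c2.png

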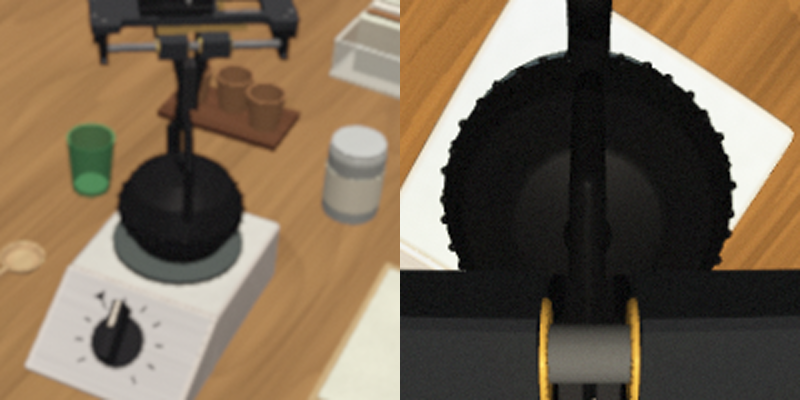

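Run:
```python
from h import *
from bench import ctrl
C["scene"]=ctrl.get_image("scene")
g=cv2.cvtColor(C["scene"]["pixels"],cv2.COLOR_RGB2GRAY)
print("tcp scene",proj("scene",[.5994,.0201,.2236]),"20mm up",proj("scene",[.5994,.0201,.2426]),"wrist tcp",wproj([.5994,.0201,.2236]),wproj([.5994,.0201,.2426]))
p=[.599,.0195,2.2177];d=np.array([np.cos(p[2]),np.sin(p[2])])
for x,z in((-.03,.163),(0,.163),(.03,.163),(.035,.158),(.045,.15),(0,.11),(.09,.087)):
    P=np.r_[p[:2]+x*d,.084+z];print(x,z,proj("scene",P)[0].round(1),wproj(P).round(1))
a=cv2.resize(C["scene"]["pixels"][150:230,260:345,::-1],None,fx=7,fy=7,interpolation=cv2.INTER_CUBIC)
cv2.imwrite("pics/c3.png",cv2.convertScaleAbs(a,alpha=2.2,beta=20))
```

```text
tcp scene [[303.98269035 188.09890425]] 20mm up [[304.33771636 180.91272505]] wrist tcp [283.80036271 239.17650808] [283.76416883 250.34713656]
-0.03 0.163 [305.6 187.1] [282.4 300.5]
0 0.163 [304.1 179.3] [282.5 253.6]
0.03 0.163 [302.7 171.8] [282.7 200.6]
0.035 0.158 [302.3 172.5] [282.8 189.6]
0.045 0.15 [301.7 173. ] [283.  169.3]
0 0.11 [303.2 199.1] [282.9 225.6]
0.09 0.087 [298.8 184.9] [283.6  98.8]
```

View pics/c3.png

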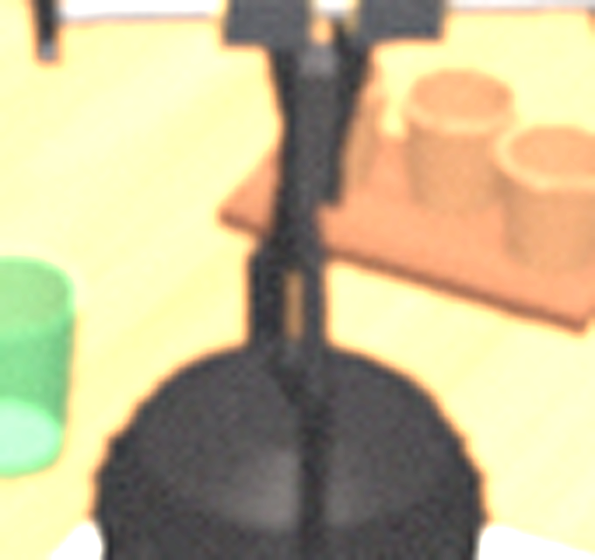

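Call:
carry_out([
  [0,0,0,0,0,0,0],
  [0,0,0,0,0,0,0],
  [0,0,0,0,0,0.3,0],
  [0,0,0,0,0,0.6,0],
  [0,0,0,0,0,0.6,0],
])

```text
time: 4.8
position: [0.5998, 0.0202, 0.2303]
tool_rot: [1.393, 2.815, 0.001]
ft_force: [-0.8, 0.6, 0.1]
grip_width: 0.004
grip_force: 0.0
```

Call:
carry_out([
  [0,0,0,0,0,2,0],
  [0,0,0,0,0,4,0],
  [0,0,0,0,0,6,0],
  [0,0,0,0,0,8,0],
  [0,0,0,0,0,8,0],
  [0,0,0,0,0,8,0],
])

```text
time: 5.4
position: [0.5995, 0.0202, 0.3095]
tool_rot: [1.393, 2.816, 0.0]
ft_force: [-0.5, -0.1, -0.5]
grip_width: 0.006
grip_force: 0.0
```

```bash
python3 wr.py pics/w4.png|head -1
python3 - <<'E'
from h import *
from bench import ctrl
s=ctrl.get_state();t=s["position"];i=ctrl.get_image("scene")
d=np.abs(i["pixels"].astype(int)-C["scene"]["pixels"]).max(2)>40
d[:,:260]=0;d[:,350:]=0
for r in range(130,200,3): 
    c=np.where(d[r])[0]; print(r,(c.min(),c.max(),len(c)) if len(c) else "-",end="; ")
print("\ntcp",t,proj("scene",t),"+19mm",proj("scene",t+[0,0,.019]),"+40",proj("scene",t+[0,0,.04]))
a=cv2.resize(i["pixels"][90:230,230:370,::-1],(560,560),interpolation=cv2.INTER_CUBIC)
cv2.imwrite("pics/c4.png",cv2.convertScaleAbs(a,alpha=1.8,beta=20))
E
```

```text
[0.5995 0.0202 0.3095] [1.393 2.816 0.   ] [ 0.56  0.27 -0.8   1.37  0.19  1.59  0.44] 5.4
130 (np.int64(301), np.int64(312), 12); 133 (np.int64(301), np.int64(311), 11); 136 (np.int64(301), np.int64(310), 10); 139 (np.int64(301), np.int64(310), 10); 142 (np.int64(301), np.int64(310), 10); 145 (np.int64(302), np.int64(309), 4); 148 -; 151 -; 154 -; 157 -; 160 -; 163 -; 166 -; 169 -; 172 -; 175 -; 178 -; 181 -; 184 -; 187 -; 190 -; 193 -; 196 -; 199 -; 
tcp [0.59913091 0.02003605 0.30870271] [[305.5024611  154.77420972]] +19mm [[305.88867719 146.93098455]] +40 [[306.32466815 138.07693783]]
```

View pics/c4.png

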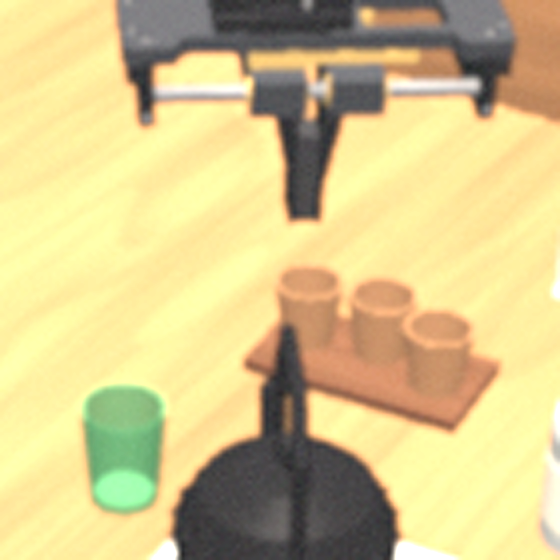

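Run:
```python
from h import *
from bench import ctrl
g=cv2.cvtColor(pickle.load(open("wrist.pkl","rb"))[1]["pixels"],cv2.COLOR_RGB2GRAY)
for r in range(222,270,3): print(r,g[r,262:308:2].tolist())
s,_=pickle.load(open("wrist.pkl","rb"));M=R.from_rotvec(s["tool_rot"]).as_matrix()
for dx,dz in((0,0),(0,-.024),(.01,0),(-.01,0),(.01,-.024),(-.01,-.024)): print(dx,dz,wproj(s["position"]+M@[dx,0,dz]).round(1))
for n,c in(("scene",(118,188)),("top",(283,400))): print(ray(n,c,0.02))
w=cv2.imread("pics/w4.png");t=ctrl.get_image("top");pickle.dump(t,open("top4.pkl","wb"))
a=cv2.resize(cv2.convertScaleAbs(w[180:330,200:370],alpha=2,beta=25),(400,353),interpolation=cv2.INTER_CUBIC)
b=cv2.resize(cv2.convertScaleAbs(t["pixels"][110:286,170:370,::-1],alpha=1.7,beta=20),(400,353),interpolation=cv2.INTER_CUBIC)
cv2.imwrite("pics/c5.png",np.hstack([a,b]))
print("top proj tcp",proj("top",s["position"]),proj("top",s["position"]+[0,0,.07]))
```

```text
222 [17, 20, 20, 20, 17, 17, 17, 16, 18, 20, 26, 23, 19, 18, 20, 17, 23, 23, 18, 16, 20, 18, 20]
225 [21, 20, 19, 19, 20, 21, 23, 25, 17, 24, 27, 25, 24, 15, 20, 20, 24, 18, 20, 19, 21, 21, 22]
228 [22, 15, 19, 19, 21, 21, 20, 19, 13, 19, 28, 26, 19, 16, 18, 18, 19, 19, 21, 21, 19, 21, 20]
231 [14, 11, 21, 20, 18, 21, 16, 17, 18, 23, 24, 28, 17, 18, 16, 18, 19, 20, 21, 17, 16, 8, 16]
234 [16, 18, 17, 17, 11, 13, 12, 16, 15, 24, 23, 28, 18, 19, 16, 9, 15, 16, 13, 16, 10, 32, 134]
237 [25, 21, 53, 118, 14, 13, 13, 10, 20, 14, 26, 28, 18, 18, 12, 15, 13, 14, 8, 42, 64, 19, 21]
240 [21, 25, 21, 9, 14, 9, 23, 88, 20, 18, 20, 26, 20, 20, 17, 67, 43, 7, 14, 10, 15, 24, 23]
243 [20, 26, 19, 12, 13, 13, 15, 17, 17, 19, 14, 26, 16, 14, 15, 18, 16, 12, 13, 13, 20, 23, 24]
246 [24, 23, 17, 13, 14, 10, 14, 20, 21, 21, 17, 17, 19, 18, 21, 20, 21, 14, 12, 14, 18, 26, 23]
249 [26, 24, 74, 47, 11, 11, 14, 19, 23, 21, 20, 15, 20, 19, 22, 20, 17, 20, 12, 26, 75, 29, 24]
252 [20, 31, 109, 93, 17, 12, 15, 18, 21, 15, 20, 14, 16, 24, 15, 21, 15, 17, 10, 77, 108, 64, 20]
255 [26, 41, 139, 104, 20, 17, 20, 18, 25, 21, 19, 67, 21, 19, 19, 20, 20, 9, 20, 80, 131, 107, 24]
258 [23, 61, 153, 136, 40, 12, 16, 16, 21, 18, 25, 124, 19, 21, 17, 22, 19, 18, 21, 80, 149, 123, 23]
261 [46, 62, 168, 131, 41, 21, 23, 25, 24, 21, 22, 113, 24, 21, 24, 23, 21, 23, 26, 87, 162, 132, 36]
264 [49, 101, 181, 105, 66, 64, 64, 63, 64, 64, 66, 66, 65, 65, 64, 64, 62, 64, 67, 73, 168, 154, 36]
267 [59, 106, 191, 77, 89, 88, 88, 88, 88, 87, 89, 89, 88, 85, 86, 89, 86, 89, 85, 89, 182, 157, 46]
0 0 [283.9 239.2]
0 -0.024 [283.8 253.6]
0.01 0 [283.9 223.8]
-0.01 0 [283.9 254.1]
0.01 -0.024 [283.8 236.5]
-0.01 -0.024 [283.8 270.1]
[ 0.01714923 -0.01722002  0.02      ]
[ 0.02501274 -0.00150979  0.02      ]
top proj tcp [[274.28226582 176.03277758]] [[273.07269858 169.99689985]]
```

View pics/c5.png

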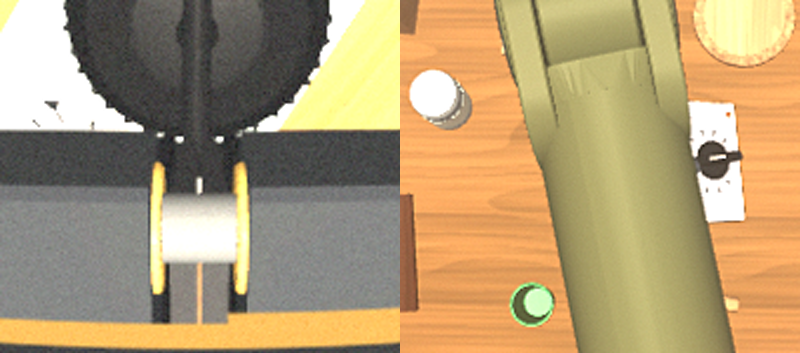

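The shut fingertips show at scene row 145, where the reported TCP should be at row 155. The real tips are therefore about 24 mm short of the reported TCP, and they closed just above the bar. I'll go that much lower; even so the reported tip stays above the knob at 0.194.

Call:
carry_out([
  [0,0,0,0,0,0,1],
  [0,0,0,0,0,0,1],
  [0,0,0,0,0,0,1],
  [0,0,0,0,0,0,1],
  [0,0,0,0,0,0,1],
  [0,0,0,0,0,0,1],
  [0,0,0,0,0,0,1],
  [0,0,0,0,0,0,1],
])

```text
time: 6.35
position: [0.5994, 0.0201, 0.3096]
tool_rot: [1.393, 2.816, 0.0]
ft_force: [0.1, 0.3, 0.6]
grip_width: 0.648
grip_force: 0.0
```

Call:
carry_out([
  [0,0,0,0,0,-2,1],
  [0,0,0,0,0,-4,1],
  [0,0,0,0,0,-6,1],
  [0,0,0,0,0,-8,1],
  [0,0,0,0,0,-9,1],
  [0,0,0,0,0,-10,1],
  [0,0,0,0,0,-10.6,1],
  [0,0,0,0,0,-11,1],
  [0,0,0,0,0,-11,1],
  [0,0,0,0,0,-11,0],
  [0,0,0,0,0,-11,0],
  [0,0,0,0,0,-11,0],
], squeeze=10)

```text
time: 7.55
position: [0.5997, 0.0201, 0.2001]
tool_rot: [1.393, 2.815, 0.001]
ft_force: [-0.7, -0.7, 0.2]
grip_width: 0.814
grip_force: 0.0
```

Call:
carry_out([
  [0,0,0,0,0,0,0],
  [0,0,0,0,0,0,0],
  [0,0,0,0,0,0,0],
  [0,0,0,0,0,0,0],
  [0,0,0,0,0,0,0],
  [0,0,0,0,0,0,0],
  [0,0,0,0,0,0,0],
  [0,0,0,0,0,0,0],
  [0,0,0,0,0,0,0],
])

```text
time: 8.45
position: [0.5989, 0.0197, 0.1995]
tool_rot: [-1.393, -2.815, 0.002]
ft_force: [-1.9, -0.3, 1.0]
grip_width: 0.113
grip_force: 10.0
```

Call:
carry_out([
  [0,0,0,0,0,0,0],
  [0,0,0,0,0,0,0],
  [0,0,0,0,0,0,0],
  [0,0,0,0,0,0.3,0],
  [0,0,0,0,0,0.8,0],
  [0,0,0,0,0,1.6,0],
  [0,0,0,0,0,2.6,0],
  [0,0,0,0,0,3.8,0],
  [0,0,0,0,0,5,0],
  [0,0,0,0,0,6,0],
  [0,0,0,0,0,6.7,0],
  [0,0,0,0,0,7,0],
], squeeze=50)

```text
time: 9.65
position: [0.5999, 0.0203, 0.2708]
tool_rot: [1.392, 2.815, 0.001]
ft_force: [-0.3, -0.4, -8.0]
grip_width: 0.098
grip_force: 50.0
```

Call:
carry_out([
  [0,0,0,-0.2,-0.5,0,0],
  [0,0,0,-0.6,-1.6,0,0],
  [0,0,0,-1.2,-3.4,0,0],
  [0,0,0,-2,-5.8,0,0],
  [0,0,0,-2.9,-8.4,0,0],
  [0,0,0,-3.8,-11,0,0],
  [0,0,0,-4.7,-13.6,0,0],
  [0,0,0,-5.6,-16.2,0,0],
  [0,0,0,-6.5,-18.8,0,0],
  [0,0,0,-7.4,-21.4,0,0],
  [0,0,0,-8.3,-24,0,0],
  [0,0,0,-9.2,-26.6,0,0],
])

```text
time: 10.85
position: [0.5056, -0.2479, 0.269]
tool_rot: [-1.394, -2.814, 0.001]
ft_force: [1.1, 0.2, -9.2]
grip_width: 0.095
grip_force: 50.0
```

Call:
carry_out([
  [0,0,0,-0.9,-2.6,0,0],
  [0,0,0,-1.7,-5,0,0],
  [0,0,0,-2.4,-7,0,0],
  [0,0,0,-2.9,-8.6,0,0],
  [0,0,0,-3.3,-9.7,0,0],
  [0,0,0,-3.6,-10.4,0,0],
  [0,0,0,-3.7,-10.7,0,0],
  [0,0,0,-3.7,-10.7,0,0],
  [0,0,0,-3.7,-10.7,0,0],
  [0,0,0,-3.7,-10.7,0,0],
])

```text
time: 11.85
position: [0.4711, -0.3517, 0.2697]
tool_rot: [1.39, 2.817, 0.001]
ft_force: [-0.6, 0.1, -7.9]
grip_width: 0.095
grip_force: 50.0
```

```bash
python3 wr.py pics/w6.png|head -1;python3 - <<'E'
from h import *
from bench import ctrl
t=ctrl.get_image("top")["pixels"]
s=ctrl.get_image("scene")["pixels"]
a=cv2.resize(t[130:300,310:510,::-1],(400,340),interpolation=cv2.INTER_CUBIC);b=cv2.resize(s[200:413,50:300,::-1],(400,340))
w=cv2.imread("pics/w6.png");w=cv2.resize(w[0:240],(560,240))
o=np.zeros((590,800,3),np.uint8);o[:340,:400]=a;o[:340,400:]=b;o[345:585,:560]=w;cv2.imwrite("pics/c6.png",o)
for h in(.158,):
  c=np.array([.47,-.3535]);print(wproj(np.r_[c,.012]))
  for k in range(8): print(wproj(np.r_[c+.075*np.array([np.cos(k*.785),np.sin(k*.785)]),.012]).round(0),end=" ")
E
```

```text
[ 0.4711 -0.3517  0.2697] [1.390e+00 2.817e+00 1.000e-03] [ 1.08  0.2  -0.56  1.47  0.11  1.49  1.17] 11.85
[282.52700947 177.78133981]
[324. 210.] [336. 171.] [316. 135.] [275. 124.] [239. 145.] [230. 185.] [251. 219.] [289. 229.]
```

View pics/c6.png

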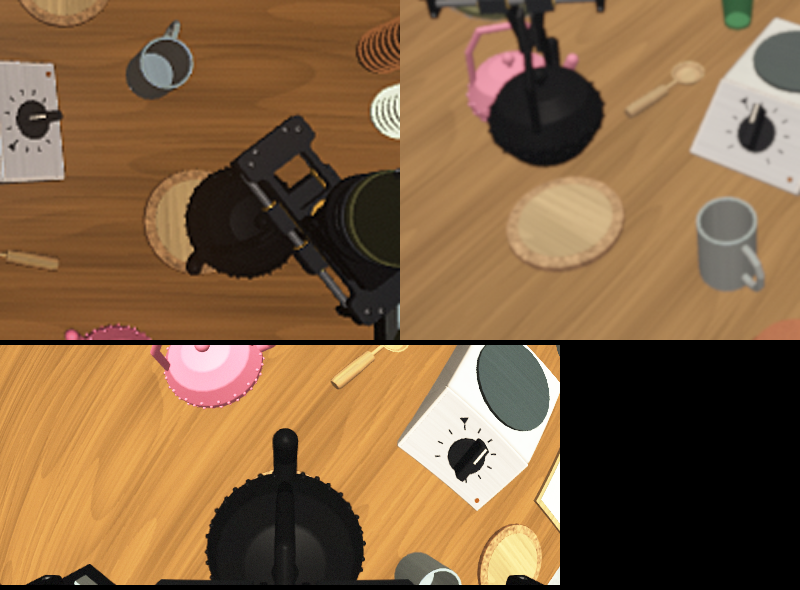

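The top view shows the pot held over the trivet's right part, displaced by parallax from its height. The wrist view shows the trivet's far edge at (270,122), where I predicted (275,124). I'll refine the trivet centre numerically before lowering.

Run:
```python
from h import *
from scipy.optimize import minimize
from scipy.ndimage import map_coordinates
k=np.linspace(0,2*np.pi,180)
def score(n,c):
    hsv=C[n]["pixels"].astype(float).sum(2);hsv=cv2.GaussianBlur(hsv,(0,0),1)
    v=[]
    for r in(.072,.079):
        p=proj(n,np.c_[c[0]+r*np.cos(k),c[1]+r*np.sin(k),np.full(180,.012)]);v.append(map_coordinates(hsv,[p[:,1],p[:,0]],order=1))
    return np.mean(np.clip(v[0]-v[1],-60,60))
for n in("top","scene"):
    best=max((score(n,(x,y)),x,y) for x in np.arange(.45,.49,.001) for y in np.arange(-.375,-.335,.001));print(n,np.round(best,4))
```

```text
top [55.8902  0.468  -0.354 ]
scene [55.935  0.47  -0.354]
```

Call:
carry_out([
  [0,0,0,-0.1,-0.1,-0.5,0],
  [0,0,0,-0.2,-0.2,-1.5,0],
  [0,0,0,-0.2,-0.2,-3,0],
  [0,0,0,-0.2,-0.2,-5,0],
  [0,0,0,-0.2,-0.2,-7,0],
  [0,0,0,-0.2,-0.2,-9,0],
  [0,0,0,-0.2,-0.2,-11,0],
  [0,0,0,-0.2,-0.2,-12.3,0],
  [0,0,0,-0.2,-0.2,-13,0],
  [0,0,0,-0.2,-0.2,-13.4,0],
  [0,0,0,-0.2,-0.2,-13.5,0],
  [0,0,0,-0.2,-0.2,-13.6,0],
])

```text
time: 13.2
position: [0.469, -0.3552, 0.1344]
tool_rot: [1.392, 2.814, -0.0]
ft_force: [-0.0, 0.7, -8.7]
grip_width: 0.096
grip_force: 50.0
```

Call:
carry_out([
  [0,0,0,0,0,-0.1,0],
  [0,0,0,0,0,-0.2,0],
  [0,0,0,0,0,-0.3,0],
  [0,0,0,0,0,-0.4,0],
  [0,0,0,0,0,-0.4,0],
])

```text
time: 13.7
position: [0.4683, -0.3549, 0.1295]
tool_rot: [-1.393, -2.816, -0.0]
ft_force: [-0.7, -0.7, -9.6]
grip_width: 0.095
grip_force: 50.0
```

Call:
carry_out([
  [0,0,0,0,0,-0.05,0],
  [0,0,0,0,0,-0.1,0],
  [0,0,0,0,0,-0.15,0],
  [0,0,0,0,0,-0.2,0],
  [0,0,0,0,0,-0.2,0],
  [0,0,0,0,0,-0.2,0],
])

```text
time: 14.3
position: [0.4686, -0.3549, 0.1278]
tool_rot: [1.393, 2.815, 0.0]
ft_force: [-0.1, 0.5, -7.3]
grip_width: 0.095
grip_force: 50.0
```

Call:
carry_out([
  [0,0,0,0,0,-0.05,0],
  [0,0,0,0,0,-0.1,0],
  [0,0,0,0,0,-0.1,0],
  [0,0,0,0,0,-0.1,0],
])

```text
time: 14.7
position: [0.4694, -0.355, 0.1275]
tool_rot: [1.392, 2.814, 0.0]
ft_force: [2.1, 0.1, -2.2]
grip_width: 0.098
grip_force: 50.0
```

Contact is starting, so I'll go another 0.5 mm.

Call:
carry_out([
  [0,0,0,0,0,-0.05,0],
  [0,0,0,0,0,-0.08,0],
  [0,0,0,0,0,-0.08,0],
])

```text
time: 15.0
position: [0.4695, -0.355, 0.1274]
tool_rot: [1.391, 2.814, -0.0]
ft_force: [0.5, 2.4, 5.4]
grip_width: 0.099
grip_force: 50.0
```

Call:
carry_out([
  [0,0,0,0,0,0,0],
  [0,0,0,0,0,0,0],
  [0,0,0,0,0,0,0.2],
  [0,0,0,0,0,0,0.4],
  [0,0,0,0,0,0,0.7],
  [0,0,0,0,0,0,1],
  [0,0,0,0,0,0,1],
  [0,0,0,0,0,0,1],
  [0,0,0,0,0,0,1],
  [0,0,0,0,0,0,1],
  [0,0,0,0,0,0,1],
], squeeze=5)

```text
time: 16.1
position: [0.4684, -0.3549, 0.1258]
tool_rot: [1.393, 2.816, 0.0]
ft_force: [0.4, -0.1, 0.7]
grip_width: 0.847
grip_force: 0.0
```

```bash
cat > dial.py <<'E'
from h import *
from bench import ctrl
from scipy.ndimage import map_coordinates
w=np.load("w.npy");q=np.load("q.npy")
th=np.radians(35);n0=np.array([-np.sin(th),0,np.cos(th)]);up=np.array([np.cos(th),0,np.sin(th)]);L=np.array([0,1.,0])
def D(ang,rad,h,lat=0):
    phi=ang-2.3562; c=np.array([-.132,0,.043])+up*q[0]+L*q[1];u=np.cos(phi)*up-np.sin(phi)*L
    return W(w,c+rad*u+h*n0)[0]
def ang(n,img):
    g=cv2.GaussianBlur(img["pixels"].astype(np.float32).min(2),(0,0),.7);A=np.arange(1.3,3.1,.02);S=[]
    for a in A:
        p=np.array([proj(n,D(a,r,.041))[0] for r in np.linspace(.013,.033,12)]);S.append(map_coordinates(g,[p[:,1],p[:,0]],order=1).mean())
    S=np.array(S);k=S.argmax();m=S>S.max()*.8;return A[k],(A*S**4)[m].sum()/(S**4)[m].sum(),S.max()
E
python3 - <<'E'
from dial import *
i=ctrl.get_image("scene");print("now scene",ang("scene",i),"t0",ang("scene",C["scene"]),ang("top",C["top"]))
a0=ang("scene",C["scene"])[1]
s=ctrl.get_state();M0=R.from_rotvec(s["tool_rot"]);
n=D(0,0,1)-D(0,0,0);u=D(a0,1,0)-D(a0,0,0)
for sg in(1,-1):
    z=-n;x=sg*u;y=np.cross(z,x);Rt=R.from_matrix(np.c_[x,y,z])
    print(sg,"x",x.round(2),"y",y.round(2),"turn",np.degrees((Rt*M0.inv()).as_rotvec()).round(1))
print("pos",s["position"],"pre80",D(0,0,.07),"grasp",D(0,0,-.010),"n",n)
E
```

```text
now scene (np.float64(1.3), np.float64(1.7377899837902855), np.float32(183.93874)) t0 (np.float64(1.3), np.float64(1.7336009674181274), np.float32(175.8441)) (np.float64(2.280000000000001), np.float64(2.279997813921972), np.float32(106.50949))
1 x [-0.64  0.61  0.47] y [0.76 0.55 0.33] turn [34.9  2.2  3.6]
-1 x [ 0.64 -0.61 -0.47] y [-0.76 -0.55 -0.33] turn [  -3.3   53.  -168.3]
pos [ 0.46843308 -0.35487369  0.12577881] pre80 [ 0.61029396 -0.15214942  0.10079817] grasp [ 0.60600304 -0.10646437  0.035266  ] n [ 0.05363652 -0.57106309  0.81915204]
```

Run:
```python
from dial import *
g=cv2.GaussianBlur(C["scene"]["pixels"].astype(np.float32).min(2),(0,0),.6)
for a in np.arange(2,2.8,.1):
    p=np.array([proj("scene",D(a,r,.041))[0] for r in np.linspace(.005,.030,10)]);print(round(a,1),map_coordinates(g,[p[:,1],p[:,0]],order=1).round(0).astype(int).tolist())
a0=2.26
s=ctrl.get_state();M0=R.from_rotvec(s["tool_rot"])
n=D(0,0,1)-D(0,0,0);u=D(a0,1,0)-D(a0,0,0)
z=-n;x=u;y=np.cross(z,x);Rt=R.from_matrix(np.c_[x,y,z]);np.save("Rt.npy",Rt.as_matrix())
print("turn",np.degrees((Rt*M0.inv()).as_rotvec()).round(1),"shift cm",((D(0,0,.07)-s["position"])*100).round(1))
print("rotate dial about n by",np.degrees(a0-1.571),"rotvec",(np.degrees(a0-1.571)*n).round(1))
```

```text
2.0 [56, 90, 105, 109, 123, 141, 152, 157, 167, 174]
2.1 [59, 100, 125, 132, 131, 135, 140, 139, 141, 145]
2.2 [60, 109, 141, 148, 150, 147, 146, 146, 143, 143]
2.3 [61, 112, 144, 160, 154, 153, 150, 151, 149, 148]
2.4 [62, 107, 145, 145, 142, 127, 122, 113, 104, 99]
2.5 [60, 99, 124, 127, 107, 89, 72, 60, 51, 52]
2.6 [57, 90, 102, 94, 73, 50, 39, 31, 28, 52]
2.7 [53, 75, 80, 65, 45, 32, 27, 24, 29, 65]
turn [ 33.5  11.3 -25.6] shift cm [14.2 20.3 -2.5]
rotate dial about n by 39.47679208451371 rotvec [  2.1 -22.5  32.3]
```

Call:
carry_out([
  [0,0,0,0,0,1,1],
  [0,0,0,0,0,3,1],
  [0,0,0,0,0,5.5,1],
  [0,0,0,0,0,8.5,1],
  [0,0,0,0,0,11.5,1],
  [0,0,0,0,0,14.5,1],
  [0,0,0,0,0,17,1],
  [0,0,0,0,0,18,1],
  [0,0,0,0,0,18,1],
])

```text
time: 17.05
position: [0.4692, -0.3551, 0.3076]
tool_rot: [1.391, 2.813, -0.001]
ft_force: [0.8, -0.1, -0.0]
grip_width: 1.001
grip_force: 0.0
```

Call:
carry_out([
  [0,0,0,3,2.6,0,1],
  [0,0,0,6,5.2,0,1],
  [4.2,1.4,-3.2,9,7.8,0,1],
  [8.4,2.8,-6.4,12,10.4,0,1],
  [12.6,4.2,-9.6,14.9,12.9,0,1],
  [16.8,5.6,-12.8,14.9,12.9,0,1],
  [21,7,-16,14.9,12.9,-2,1],
  [25.2,8.4,-19.2,14.9,12.9,-4,1],
  [29.4,9.9,-22.4,14.9,12.9,-6,1],
  [33.5,11.3,-25.6,14.9,12.9,-8,1],
  [33.5,11.3,-25.6,14.9,12.9,-9.9,1],
  [33.5,11.3,-25.6,14.9,12.9,-9.9,1],
])

```text
time: 18.25
position: [0.6149, -0.2262, 0.201]
tool_rot: [-1.684, -2.032, -0.588]
ft_force: [-1.0, 0.5, -0.4]
grip_width: 0.996
grip_force: 0.0
```

```bash
python3 wr.py pics/w7.png
python3 - <<'E'
from dial import *
s,i=pickle.load(open("wrist.pkl","rb"));M0=R.from_rotvec(s["tool_rot"]);Rt=R.from_matrix(np.load("Rt.npy"))
print("rot err",np.degrees((Rt*M0.inv()).as_rotvec()).round(1),"to pre .06",((D(0,0,.06)-s["position"])*100).round(2),"to grasp",((D(0,0,-.01)-s["position"])*100).round(2))
g=i["pixels"].astype(np.float32).min(2);g=cv2.GaussianBlur(g,(0,0),.7)
print("axis px",wproj(D(0,0,.041)),"mark",wproj(D(1.571,.052,0)))
for a in np.arange(2,2.7,.1):
    p=np.array([wproj(D(a,r,.041)) for r in np.linspace(.0,.034,10)]);print(round(a,1),map_coordinates(g,[p[:,1],p[:,0]],order=1).round(0).astype(int).tolist())
# bar lateral scan across at r=+.02 : brightness profile, h=.041
n=D(0,0,1)-D(0,0,0);u=D(2.27,1,0)-D(2.27,0,0);y=np.cross(-n,u)
for r in(.0,.015,.025,.03):
    P=[D(2.27,r,.041)+y*t for t in np.arange(-.03,.0301,.003)];p=np.array([wproj(x) for x in P]);print(r,map_coordinates(g,[p[:,1],p[:,0]],order=1).round(0).astype(int).tolist())
E
```

```text
[ 0.6149 -0.2262  0.201 ] [-1.684 -2.032 -0.588] [ 0.92  0.71 -0.59  1.1  -0.17  1.73  0.58] 18.25
[[-0.166  0.984 -0.06 ]
 [ 0.8    0.171  0.575]
 [ 0.576  0.047 -0.816]]
[[325.2, 0.0, 284.3], [0.0, 325.2, 209.8], [0.0, 0.0, 1.0]] [[-0.0, -0.969, -0.247, 0.067], [1.0, 0.0, -0.001, 0.0], [0.001, -0.247, 0.969, -0.191], [0.0, 0.0, 0.0, 1.0]]
rot err [-0.3 -0.5  0. ] to pre .06 [ -0.51   7.97 -10.84] to grasp [ -0.88  11.97 -16.57]
axis px [287.58768231 189.44219644] mark [259.41800601 150.16590285]
2.0 [30, 27, 26, 23, 24, 30, 31, 33, 131, 222]
2.1 [30, 28, 29, 27, 25, 24, 23, 26, 72, 201]
2.2 [30, 28, 34, 41, 37, 34, 32, 27, 26, 33]
2.3 [30, 28, 47, 98, 104, 115, 124, 129, 140, 113]
2.4 [30, 28, 60, 183, 200, 221, 208, 196, 154, 98]
2.5 [30, 28, 64, 219, 195, 121, 66, 38, 31, 50]
2.6 [30, 28, 56, 181, 81, 37, 28, 24, 38, 205]
2.7 [30, 29, 44, 88, 34, 25, 25, 31, 54, 219]
0.0 [208, 218, 205, 47, 30, 29, 30, 30, 29, 22, 30, 29, 28, 24, 29, 29, 29, 29, 31, 151, 212]
0.015 [219, 219, 218, 98, 32, 31, 32, 32, 31, 25, 78, 207, 37, 25, 31, 33, 30, 31, 48, 199, 216]
0.025 [216, 217, 216, 215, 214, 147, 40, 34, 31, 24, 76, 206, 39, 24, 32, 36, 90, 205, 218, 219, 219]
0.03 [217, 217, 218, 218, 219, 220, 219, 199, 119, 26, 77, 206, 39, 56, 170, 217, 221, 220, 220, 198, 117]
```

The dial's white line lies parallel to the estimated angle 2.27, but 2.5 mm off along the tool's y axis. I'll include that offset.

Call:
carry_out([
  [-0.3,-0.5,0,0.1,1.5,-2.1,1],
  [-0.3,-0.5,0,0,3,-4.2,1],
  [-0.3,-0.5,0,-0.1,4.5,-6.3,1],
  [-0.3,-0.5,0,-0.2,6,-8.4,1],
  [-0.3,-0.5,0,-0.3,7.5,-10.4,1],
  [-0.3,-0.5,0,-0.4,8.7,-12,1],
  [-0.3,-0.5,0,-0.4,9.6,-13.3,1],
  [-0.3,-0.5,0,-0.5,10.4,-14.4,1],
  [-0.3,-0.5,0,-0.5,11,-15.2,1],
  [-0.3,-0.5,0,-0.5,11.4,-15.8,1],
  [-0.3,-0.5,0,-0.6,11.7,-16.1,1],
  [-0.3,-0.5,0,-0.6,11.7,-16.1,1],
])

```text
time: 19.5
position: [0.6113, -0.1087, 0.0457]
tool_rot: [-1.688, -2.051, -0.595]
ft_force: [-0.5, -0.1, -0.8]
grip_width: 1.001
grip_force: 0.0
```

```bash
python3 wr.py pics/w8.png|head -1
python3 - <<'E'
from dial import *
s,i=pickle.load(open("wrist.pkl","rb"));M0=R.from_rotvec(s["tool_rot"]);Rt=R.from_matrix(np.load("Rt.npy"))
print(s["ft_force"],"rot err",np.degrees((Rt*M0.inv()).as_rotvec()).round(1))
e=s["position"]-D(0,0,-.01);print("err in tool x,y,z mm",(Rt.inv().apply(e)*1000).round(1))
E
```

```text
[ 0.6113 -0.1087  0.0457] [-1.688 -2.051 -0.595] [ 0.87  0.7  -0.61  1.47 -0.17  1.33  0.59] 19.5
[-0.50882742 -0.05108177 -0.78301459] rot err [ 0.2  0.5 -0.1]
err in tool x,y,z mm [  3.3   5.4 -10.1]
```

Call:
carry_out([
  [0,0,0,-0.3,-0.1,-0.2,1],
  [0,0,0,-0.3,0,-0.45,1],
  [0,0,0,-0.3,0,-0.7,1],
  [0,0,0,-0.3,0,-0.7,1],
  [0,0,0,-0.3,0,-0.7,1],
])

```text
time: 20.05
position: [0.6085, -0.1089, 0.0387]
tool_rot: [-1.689, -2.051, -0.595]
ft_force: [0.7, 0.5, -0.5]
grip_width: 0.999
grip_force: 0.0
```

Run:
```python
from dial import *
s=ctrl.get_state();Rt=R.from_matrix(np.load("Rt.npy"))
print(s["ft_force"],"err in tool x,y,z mm",(Rt.inv().apply(s["position"]-D(0,0,-.01))*1000).round(1),s["joint_positions"].round(2))
```

```text
[ 0.74662315  0.53469252 -0.45451479] err in tool x,y,z mm [-0.4  2.2 -4.4] [ 0.88  0.71 -0.61  1.48 -0.17  1.32  0.59]
```

Aligned and without contact. Closing.

Call:
carry_out([
  [0,0,0,0,0,0,0],
  [0,0,0,0,0,0,0],
  [0,0,0,0,0,0,0],
  [0,0,0,0,0,0,0],
  [0,0,0,0,0,0,0],
  [0,0,0,0,0,0,0],
  [0,0,0,0,0,0,0],
  [0,0,0,0,0,0,0],
  [0,0,0,0,0,0,0],
  [0,0,0,0,0,0,0],
  [0,0,0,0,0,0,0],
  [0,0,0,0,0,0,0],
], squeeze=12)

```text
time: 21.25
position: [0.609, -0.1088, 0.0389]
tool_rot: [-1.689, -2.052, -0.596]
ft_force: [2.2, 0.4, -1.1]
grip_width: 0.16
grip_force: 12.0
```

Call:
carry_out([
  [0.3,-2.8,4.1,0,0,0,0],
  [0.5,-5.7,8.2,0,0,0,0],
  [0.8,-8.6,12.3,0,0,0,0],
  [1.1,-11.4,16.4,0,0,0,0],
  [1.3,-14.2,20.5,0,0,0,0],
  [1.6,-17.1,24.6,0,0,0,0],
  [1.9,-20,28.7,0,0,0,0],
  [2.1,-22.8,32.8,0,0,0,0],
  [2.1,-22.8,32.8,0,0,0,0],
  [2.1,-22.8,32.8,0,0,0,0],
])

```text
time: 22.25
position: [0.6091, -0.1086, 0.039]
tool_rot: [-0.931, -2.623, -0.801]
ft_force: [4.6, 1.7, -1.5]
grip_width: 0.161
grip_force: 12.0
```

Run:
```python
from dial import *
s=ctrl.get_state();M=R.from_rotvec(s["tool_rot"]).as_matrix();print(s["ft_force"].round(1),s["torque"].round(2))
u=D(2.3562,1,0)-D(2.3562,0,0);l=D(2.3562-np.pi/2,1,0)-D(2.3562-np.pi/2,0,0)
print("tool-x dial angle",2.3562-np.arctan2(M[:,0]@l,M[:,0]@u))
```

```text
[ 4.6  1.7 -1.5] [-0.56 -0.87 -0.36]
tool-x dial angle 1.5580916643850937
```

Call:
carry_out([
  [0,0,0,0,0,0,0.3],
  [0,0,0,0,0,0,0.6],
  [0,0,0,0,0,0,1],
  [0,0,0,0,0,0,1],
  [0,0,0,0,0,0,1],
  [0,0,0,0,0,0,1],
  [0,0,0,0,0,0,1],
  [0,0,0,0,0,0,1],
  [0,0,0,0.1,-0.6,0.8,1],
  [0,0,0,0.2,-1.7,2.5,1],
  [0,0,0,0.3,-2.9,4.1,1],
  [0,0,0,0.4,-4,5.7,1],
])

```text
time: 23.45
position: [0.6127, -0.15, 0.097]
tool_rot: [-0.929, -2.624, -0.8]
ft_force: [-0.3, -0.3, 0.1]
grip_width: 0.994
grip_force: 0.0
```

Call:
carry_out([
  [0,0,0,0.1,-1.4,2.1,1],
  [0,0,0,0.3,-2.9,4.1,1],
  [0,0,0,0.4,-4.3,6.2,1],
  [0,0,0,0.5,-5.7,8.2,1],
  [0,0,0,0.7,-7,10,1],
  [0,0,0,0.7,-8,11.5,1],
  [0,0,0,0.7,-8,11.5,1],
  [0,0,0,0.7,-8,11.5,1],
])

```text
time: 24.25
position: [0.6195, -0.2289, 0.2108]
tool_rot: [-0.928, -2.624, -0.8]
ft_force: [-0.4, -0.7, -0.9]
grip_width: 0.996
grip_force: 0.0
```

```bash
python3 wr.py pics/w9.png|head -1
cat > chk.py <<'E'
from dial import *
s,i=pickle.load(open("wrist.pkl","rb"));g=cv2.GaussianBlur(i["pixels"].astype(np.float32).min(2),(0,0),.7)
n=D(0,0,1)-D(0,0,0)
for a in(1.571,):
  u=D(a,1,0)-D(a,0,0);y=np.cross(-n,u)
  for r in(0,.012,.016,.02,.024,.028,.032):
    P=[D(a,r,.041)+y*t for t in np.arange(-.03,.0301,.002)];p=np.array([wproj(x) for x in P]);print(r,map_coordinates(g,[p[:,1],p[:,0]],order=1).round(0).astype(int).tolist())
  print("mark")
  for r in(.046,.049,.052,.055,.058):
    P=[D(a,r,0)+y*t for t in np.arange(-.014,.0141,.002)];p=np.array([wproj(x) for x in P]);print(r,map_coordinates(g,[p[:,1],p[:,0]],order=1).round(0).astype(int).tolist())
# pot on trivet in scene & top: dark blob of pot
for nme in("scene","top"):
    im=ctrl.get_image(nme)["pixels"];cv2.imwrite(f"pics/{nme}9.png",im[...,::-1])
    c=np.array([.4685,-.3549])
    dk=(im.max(2)<45).astype(np.uint8);x,y=proj(nme,np.r_[c,.07])[0]
    lab=cv2.connectedComponentsWithStats(dk);k=lab[1][int(y),int(x)];print(nme,(x,y),lab[2][k],lab[3][k])
E
python3 chk.py
```

```text
[ 0.6195 -0.2289  0.2108] [-0.928 -2.624 -0.8  ] [ 1.    0.75 -0.76  1.09 -0.07  1.72  1.22] 24.25
0 [229, 230, 228, 195, 63, 32, 32, 31, 33, 34, 33, 31, 29, 23, 29, 31, 33, 33, 33, 29, 31, 31, 32, 32, 31, 30, 30, 34, 103, 208, 227]
0.012 [229, 231, 230, 216, 112, 37, 33, 33, 35, 35, 35, 34, 32, 24, 37, 132, 219, 96, 36, 29, 33, 35, 35, 34, 34, 34, 35, 45, 132, 223, 231]
0.016 [230, 228, 229, 231, 208, 81, 34, 33, 33, 34, 35, 36, 33, 25, 34, 119, 215, 96, 34, 30, 34, 35, 37, 36, 35, 36, 48, 139, 223, 230, 228]
0.02 [229, 231, 231, 230, 230, 211, 112, 38, 36, 37, 37, 36, 34, 24, 34, 122, 220, 116, 34, 31, 35, 36, 35, 36, 37, 60, 143, 216, 228, 228, 227]
0.024 [124, 170, 228, 230, 230, 230, 228, 191, 84, 44, 37, 37, 33, 25, 34, 126, 219, 112, 36, 32, 35, 37, 38, 58, 138, 217, 229, 229, 228, 225, 211]
0.028 [229, 231, 230, 230, 231, 229, 228, 230, 231, 225, 196, 136, 57, 26, 35, 132, 219, 108, 37, 37, 79, 153, 204, 224, 229, 228, 228, 226, 227, 227, 228]
0.032 [231, 231, 231, 230, 229, 231, 232, 231, 230, 231, 232, 230, 196, 54, 34, 109, 177, 85, 41, 124, 224, 231, 229, 229, 228, 226, 226, 227, 228, 229, 229]
mark
0.046 [230, 231, 233, 234, 234, 233, 230, 208, 173, 211, 228, 230, 230, 230, 230]
0.049 [232, 234, 234, 233, 232, 230, 205, 107, 55, 123, 209, 228, 230, 231, 230]
0.052 [234, 234, 233, 232, 230, 201, 104, 41, 38, 49, 120, 208, 230, 231, 230]
0.055 [234, 234, 233, 231, 228, 184, 142, 137, 138, 144, 153, 195, 227, 229, 228]
0.058 [233, 232, 231, 229, 229, 230, 230, 231, 231, 232, 230, 229, 228, 228, 230]
scene (np.float64(148.72837112900393), np.float64(318.45026886779374)) [ 117  270   65   83 3082] [148.79623621 320.51070733]
top (np.float64(415.3285513015738), np.float64(240.0465110228966)) [ 388  218   53   48 1936] [413.07644628 241.52427686]
```

The pointer and the triangle both lie at the same +2.0 mm lateral offset, so the dial points at the mark. The pot's outline matches its predicted place on the trivet in both views. Handing in.

```bash
python3 -c "
from bench import ctrl
print(ctrl.close_job())"
```

```text
the job is handed in; nothing more can be done
None
```

The black teapot is on the rightmost trivet, within about 2 mm of its centre by my measurements. The dial was then turned down to the keep-warm triangle, and I handed the job in at about 24 s; no verdict came back.

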